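# Close the refilled topping tin with its double lid, then take off the cap

## Robot

A 7-joint arm with a two-finger parallel gripper is mounted at the origin on a cart in front of the work surface, level with it; the furniture and walls round the work are solid. World frame = base frame: x ahead of the robot, y to its left, z up, the work surface at z = 0. Lengths are in m, angles in rad, forces in N, time in s.
With the tool pointing down it reaches from about 0.425 to 0.925 m from the base axis. Payload 6.8 kg.
Tool frame: the origin (TCP) lies at the very end of the fingers, on their centre line; the grasp point (between the pads) lies 19 mm behind it; z points along the fingers, y is the line along which they close (so a half turn about z gives the same grasp; the last joint's range is limited). The gripper opens to 85 mm and grips with 20 to 120 N. Pads are 22 mm wide; open, the fingers measure 114 mm over their backs; the gripper's body (76 mm by 85 mm) begins 54 mm behind the grasp point. The pads swing forward as they close: fully open they stand 13 mm farther back than shut.
Start: joints at [-1.306, 0.477, 0.022, 1.555, -0.011, 1.109, -0.083], TCP at [0.246, 0.629, 0.231] pointing down, gripper open.
Joint ranges: [-2.96, 2.96], [-0.34, 2.1], [-1.41, 1.46], [0.24, 2.44], [-1.37, 4.51], [0.17, 1.92], [-2.96, 2.96]. Speed limits (rad/s): [2.39, 2.39, 3.14, 3.14, 3.14, 3.14, 3.14].

## Interface

Orientations are given as a unit quaternion [w, x, y, z].
In Python, from station import bot gives the robot as it stands. The module is installed in compiled form; this text tells all that it offers.
- The arm moves only by the shell command python3 -m jog 'ROWS' [OPENING] [FORCE]. ROWS is JSON, a list of rows, each a list of 4 numbers: the shift along the tool's x, y, z in cm, then the turn about the tool's z in rad. In form: [[x, y, z, spin], ...]. A call has 1 to 20 rows; each row is the pose to reach, as a shift and turn from the pose commanded when the call began, along the tool's axes at that moment; what a row does not reach only later rows make up. A row lasts 1/12 s, in which the tool goes at most 41.7 mm and 7.16 degrees, less where a joint would pass 70% of its speed; a pose out of reach is approached as far as the arm can. A call with a gripper value outside its range is refused whole. OPENING is the closure, from -1 (fully open) to 1 (shut), set as the call begins (- or left out, the last holds). The fingers move at their own pace and stop on an object; FORCE is the grip in N (left out, the last holds). Time passes only in rows, so rows that repeat a pose let the fingers close. It gives the time, the measured TCP pose, the force, the opening and the grip force at its end, in the units of the state.
- bot.get_obs(): the state, without advancing time (a new reading comes with each control period).
- bot.read_camera(name): name is "scene" or "top"; returns a dict with "pixels" (384x512x3 uint8, red, green, blue), "depth" (384x512 float32, m along the optical axis (not along the pixel's ray), 0 where there is no reading), "fovy" (degrees; the focal length in pixels is half the picture's height over the tangent of half this angle, whatever the lens; pixels are square), "cx", "cy" (the principal point, pixels), "pose" (4x4, takes a point from camera to world coordinates). Camera axes: x right, y down, z forward; pixel columns grow to the right and rows downward; lengths in m; the calibration is good to about 2 mm. A picture is of the moment at which its call begins.
- bot.hand_in(): hands the job in; it is judged then, once.
The state is a dict: "t": time; "q": joint angles; "joint_vel": joint speeds; "joint_torque": joint torques, N m; "eef_pos": TCP position; "tool_rot": TCP orientation; "contact_force": force on the tool from outside, world axes, zero at the start; "torque": the same for the moment, N m; "gripper_width": opening from 0.0 (shut) to 1.0 (fully open); "grasp_force": force on a finger pad.
Only numpy, scipy, OpenCV 4.12 (cv2) and the standard library are available. Lean on these libraries where they do the work, as an engineer would, in place of code of your own. Each camera call takes 0.05 s, during which the arm holds its last target. There are 200 camera calls.

## Task

One tin on the topping carousel has just been refilled and stands open: turn the carousel by the brass grip on its centre post until the open tin clicks into the serving stop at the brass index block. Pick up the tin's two nested lids together from the wooden board, gripping the brass rim of the pouring lid (the black cap just rides on top), and seat the pouring lid fully home and level in the open tin. Then lift the cap alone by its wooden knob, leaving the pouring lid seated and the carousel in its stop, and finish while still holding the cap up in the gripper, about ten centimetres above where it sat; leave the other goods on the counter where they are.

Things in the scene. Friction and masses are not known exactly. Their poses are not given: they have to be found in the camera images.
- carousel (a joint): Angle (rad) of the topping turntable, anticlockwise positive, about the vertical axis through handle_grip. 0: the open tin stands in the serving stop before the index block; starts between stops, -1.30 to -0.45. Stops every 90 degrees: a spring roller pulls it exactly in when within 0.07 rad and holds; about 0.2 N m turns it in or out. Elsewhere it stays put (friction 0.02 N m).
- handle_grip (a point): Upper middle of the brass grip on the turntable's centre post, 176 mm above the counter. The grip is an upright flat bar, 52 mm long along this point's x, 12 mm thick along its y, from 154 to 190 mm above the counter; it turns with the carousel. -x points from the post to the open tin.
- tin_mouth (a point): Centre of the open tin's rim, 111 mm above the counter, 100 mm from the turntable's axis. Mouth 50 mm across inside, tin 58 mm outside and 75 mm tall, about 20 mm free down to the chocolate pearls. z up; turns with the carousel. The three closed tins alike stand at 90 degree steps, their knobs' tops 161 mm above the counter.
- index_line (a point): Black line on top of the brass index block (32 x 46 mm, 32 mm high) fixed to the carousel's base 170 mm from the axis, on the robot's side. In the serving stop the open tin stands straight between this block and the axis.
- carousel_base: Fixed dark steel base of the topping carousel, with the brass index block at its -x side; carries the dark wooden turntable (292 mm across, top 36 mm above the counter) and its four tins. Origin on the turntable's axis at counter height. It cannot be shifted.
- lid_board: Round light wooden board, 130 mm across, 12 mm thick, on which the nested lids stand at the start, near its middle; it lies left or right of the carousel and cannot move. Origin at the centre of its underside.
- pour_lid: Inner (pouring) lid, 90 to 145 g; origin under its centre, z up. From below: steel plug, 35 mm wide, tapering out to 46.4 mm by 7 mm height, straight to 14; knurled brass rim 58 mm across from 14 to 26 mm, the place to grip it; steel disc 42.4 mm across with a pouring slot from 26 to 34 mm, under the cap. Seated, the brass rim rests on the tin's rim. Yaw does not matter.
- lid_flange (a point): Centre of the underside of the pouring lid's brass rim, 14 mm above the lid's origin; seated, it coincides with tin_mouth.
- cap: Outer lid (black plastic cap), 48 to 78 g, 52 mm across; origin under its centre, z up. It sits loose over the steel disc on the brass rim, its origin 26 mm above the pouring lid's, kept only by its weight; free once lifted 8 mm. Flat top at 16 mm, round wooden knob 20 mm across from 16 to 38 mm height.
- cap_knob (a point): Middle of the cap's wooden knob, 27 mm above the cap's origin.
- praline_slate: Loose bystander: round slate, 186 mm, with a heap of pralines; it lies on the other side of the carousel from the board. Origin at the centre of its underside.
- mini_jar_black: Loose bystander: small white jar, 62 mm across, 78 mm tall, with a black label, behind the carousel to the left. Origin under its centre.
- mini_jar_red: Loose bystander: small white jar, 62 mm across, 78 mm tall, with a red label, behind the carousel to the left. Origin under its centre.
- gift_box_red: Loose bystander: dark red ribboned box, 74 x 104 x 46 mm, behind the carousel to the right. Origin under its centre.
- bar_red: Loose bystander: red wrapped chocolate bar, 55 x 117 x 9 mm, lying near the robot. Origin under its centre.
- price_card: Loose bystander: black price card in an oak block, 45 mm wide, 54 mm tall, near the robot. Origin under its centre.
- scoop: Loose bystander: scoop with a wooden handle, 189 mm long, 32 mm tall, at the right. Origin under its centre.
Things that resemble listed ones, but are neither listed nor needed, are in the scene too. Of the things shaped like the cap, the black one is meant.

How it is judged:
By the outcome, as a careful person would: the job done as asked, in the order asked, and still so for the second after the job is handed in, while the arm keeps its last pose, push and grip.
It also fails if it takes over 67 s, if anything falls off the work surface, if the arm or the gripper's body presses on something with over 40 N, if the wrist force passes 120 N, or if a joint passes its speed limit or range.

## Working session

There is one attempt and no reset: what is moved stays moved. The work goes in short steps, Python scripts to look and compute and a shell command to move; the robot and the scene stay as the last step left them, time stands still between calls to the robot, and variables do not carry over. Pictures are saved under pics/ and viewed, at most 11 in all, crops included, and the job is handed in when it is done.

```bash
mkdir -p pics; ls
cat > h.py <<'E'
from station import bot
import numpy as np, cv2
def grab(n):
    c=bot.read_camera(n); c['f']=192/np.tan(np.radians(c['fovy'])/2); c['pose']=np.array(c['pose']); return c
def pts(c):
    h,w=c['depth'].shape; v,u=np.mgrid[:h,:w]; d=c['depth']
    p=np.stack([(u-c['cx'])/c['f']*d,(v-c['cy'])/c['f']*d,d],-1)
    return p@c['pose'][:3,:3].T+c['pose'][:3,3]
def ray(c,u,v,z):
    d=c['pose'][:3,:3]@np.array([(u-c['cx'])/c['f'],(v-c['cy'])/c['f'],1]); o=c['pose'][:3,3]
    return o+d*(z-o[2])/d[2]
def save(c,name): cv2.imwrite('pics/'+name,c['pixels'][:,:,::-1])
E
python3 - <<'E'
from h import *
for n in('scene','top'):
    c=grab(n);save(c,n+'0.png');print(n,c['fovy'],c['cx'],c['cy'],c['pose'].round(3).tolist())
print(bot.get_obs())
E
```

```text
pics
scene 51.672144355768815 254.81914073222558 195.53630077870423 [[0.908, -0.246, 0.339, 0.064], [-0.419, -0.561, 0.714, -1.055], [0.014, -0.79, -0.613, 0.958], [0.0, 0.0, 0.0, 1.0]]
top 45.532650054745616 261.3426917721037 186.7453498480932 [[-0.02, -0.986, 0.166, 0.281], [-1.0, 0.019, -0.007, -0.107], [0.004, -0.166, -0.986, 1.59], [0.0, 0.0, 0.0, 1.0]]
{'t': 0.1, 'q': array([-1.30610619,  0.47773036,  0.02234475,  1.55632491, -0.01147861,
        1.10928778, -0.08311487]), 'joint_vel': array([ 4.28832683e-04, -3.07428420e-03,  4.18785353e-04, -3.43529952e-04,
       -5.17671810e-05, -3.65378719e-04, -1.96345513e-04]), 'joint_torque': array([ 4.20767828e-03, -5.97766507e+01,  1.61374222e+00, -2.81957871e+01,
        1.28311824e-02,  5.09069388e-03, -3.34675622e-05]), 'eef_pos': array([0.24567311, 0.62815015, 0.23042599]), 'tool_rot': array([-8.19851168e-05,  1.85311109e-01,  9.82679569e-01, -8.06909247e-04]), 'contact_force': array([ 0.90003136, -0.24576523,  0.50423293]), 'torque': array([-0.02309319, -0.04903152,  0.00019146]), 'grasp_force': 0.0, 'gripper_width': 0.9999479485600787}
```

View pics/scene0.png

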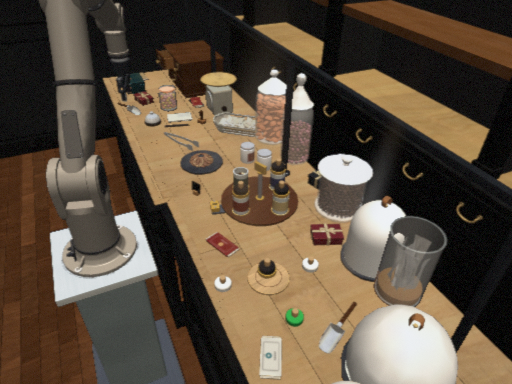

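View pics/top0.png

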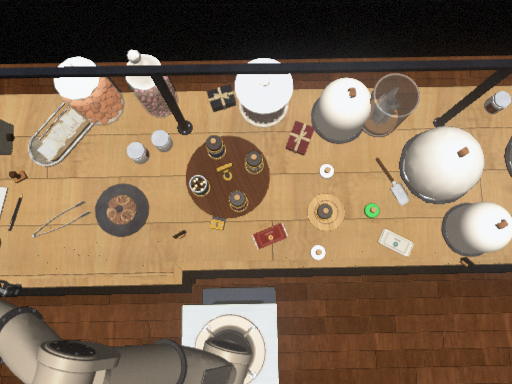

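Run:
```python
from h import *
c=grab('top');im=c['pixels'][:,:,::-1]
a=cv2.resize(im[125:240,175:350],None,fx=4.5,fy=4.5,interpolation=cv2.INTER_CUBIC);cv2.imwrite('pics/tc.png',a)
s=grab('scene');im=s['pixels'][:,:,::-1]
a=cv2.resize(im[150:300,200:340],None,fx=4,fy=4,interpolation=cv2.INTER_CUBIC);cv2.imwrite('pics/sc.png',a)
P=pts(c)
# height maps: blobs above levels
for n,cc in(('top',c),('scene',s)):
    P=pts(cc);z=P[...,2]
    hsv=cv2.cvtColor(cc['pixels'],cv2.COLOR_RGB2HSV)
    reg=(P[...,0]>.35)&(P[...,0]<.95)&(P[...,1]>-.55)&(P[...,1]<.3)&(cc['depth']>0)
    for lo,hi in((.165,.2),(.15,.17),(.1,.118),(.028,.034),(.034,.042),(.055,.075),(.01,.014)):
        m=(reg&(z>lo)&(z<hi)).astype(np.uint8)
        k,l,st,ce=cv2.connectedComponentsWithStats(m)
        for i in range(1,k):
            if st[i,4]>12:
                q=P[l==i];print(n,lo,hi,st[i].tolist(),q.mean(0).round(4),q.min(0).round(3),q.max(0).round(3))
```

```text
top 0.165 0.2 [248, 58, 33, 5, 125] [ 0.9372 -0.1337  0.1823] [ 0.927 -0.187  0.17 ] [ 0.949 -0.082  0.192]
top 0.165 0.2 [235, 73, 59, 40, 1831] [ 0.8286 -0.132   0.1855] [ 0.76  -0.228  0.167] [ 0.895 -0.039  0.199]
top 0.165 0.2 [168, 76, 4, 13, 26] [0.8644 0.1734 0.1828] [0.848 0.171 0.165] [0.892 0.176 0.199]
top 0.165 0.2 [322, 77, 75, 49, 937] [ 0.7707 -0.4042  0.1848] [ 0.717 -0.55   0.165] [ 0.879 -0.321  0.2  ]
top 0.165 0.2 [376, 79, 18, 10, 49] [ 0.8531 -0.5275  0.1827] [ 0.84  -0.549  0.166] [ 0.859 -0.499  0.199]
top 0.165 0.2 [385, 88, 10, 12, 52] [ 0.8151 -0.5421  0.1826] [ 0.801 -0.55   0.165] [ 0.828 -0.522  0.2  ]
top 0.165 0.2 [135, 95, 29, 8, 97] [0.8103 0.2314 0.183 ] [0.803 0.196 0.165] [0.824 0.284 0.2  ]
top 0.165 0.2 [379, 99, 14, 13, 73] [ 0.7785 -0.521   0.1818] [ 0.758 -0.548  0.165] [ 0.794 -0.506  0.199]
top 0.165 0.2 [172, 108, 9, 9, 33] [0.7629 0.1484 0.1815] [0.758 0.14  0.165] [0.779 0.162 0.199]
top 0.165 0.2 [217, 163, 16, 10, 84] [ 0.5817 -0.0024  0.1859] [ 0.569 -0.027  0.165] [0.595 0.021 0.198]
top 0.15 0.17 [320, 83, 74, 46, 307] [ 0.7502 -0.
[... 14525 characters left out ...]
97  0.01 ] [ 0.801 -0.158  0.014]
scene 0.01 0.014 [215, 235, 9, 12, 24] [ 0.3702 -0.1264  0.011 ] [ 0.35  -0.148  0.01 ] [ 0.385 -0.1    0.013]
scene 0.01 0.014 [225, 241, 12, 10, 35] [ 0.3969 -0.1691  0.011 ] [ 0.377 -0.194  0.01 ] [ 0.413 -0.143  0.012]
scene 0.01 0.014 [217, 244, 7, 6, 16] [ 0.3649 -0.1603  0.0113] [ 0.353 -0.169  0.01 ] [ 0.378 -0.152  0.013]
scene 0.01 0.014 [302, 263, 7, 7, 15] [ 0.5773 -0.3504  0.0123] [ 0.573 -0.364  0.01 ] [ 0.582 -0.334  0.014]
scene 0.01 0.014 [247, 264, 42, 30, 550] [ 0.4499 -0.3526  0.0119] [ 0.388 -0.402  0.01 ] [ 0.517 -0.28   0.014]
scene 0.01 0.014 [350, 302, 6, 10, 25] [ 0.6272 -0.5354  0.0124] [ 0.611 -0.55   0.01 ] [ 0.643 -0.527  0.014]
```

View pics/tc.png

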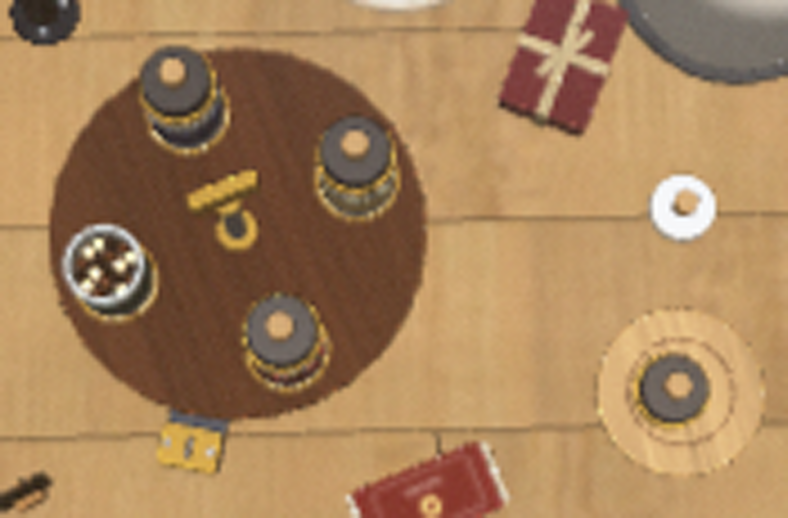

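View pics/sc.png

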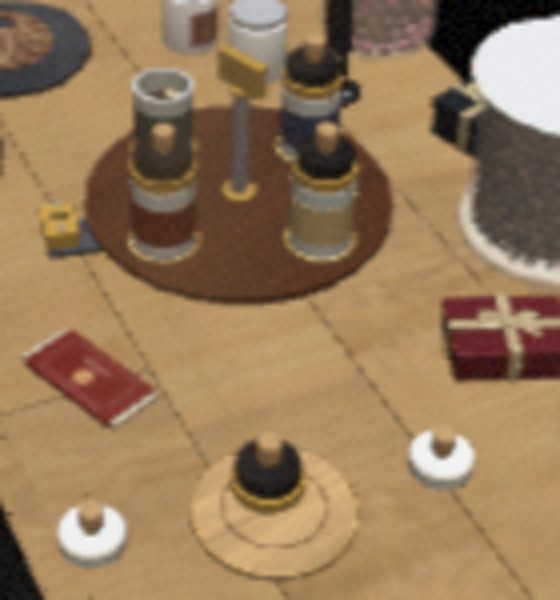

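The top picture shows the open tin (white pearls) at px (199,186), grip at (224,168), index block at (217,223), and the nested lids with black cap on the board at (324,211). The scene view agrees. From both views I get an axis of about (0.5815, -0.003), the tin at 112° and the block at 167.4°, so the carousel needs a turn of about +55°. The lid knob is at (0.453, -0.329).

```bash
cat >> h.py <<'E'
from scipy.spatial.transform import Rotation as R
def tool():
    o=bot.get_obs(); q=o['tool_rot']; return np.array(o['eef_pos']),R.from_quat([q[1],q[2],q[3],q[0]]).as_matrix(),o
def plan(x,y,z,ang=None):
    "ang: wanted world direction of tool y, deg (mod 180)"
    p,M,o=tool(); d=M.T@(np.array([x,y,z])-p)*100
    a=np.degrees(np.arctan2(M[1,1],M[0,1])); s=0
    if ang is not None: s=-np.radians((ang-a+90)%180-90)
    print('delta',d.round(2),'spin',round(s,3),'| ydir',a.round(1),'pos',p.round(4),'tilt',M[:,2].round(3),'q',o['q'].round(2),'F',o['contact_force'].round(1),'t',o['t'])
E
python3 - <<'E'
from h import *
plan(.5815,-.003,.24,22)
c=grab('top');s=grab('scene')
for n,c in(('top',c),('scene',s)):
    P=pts(c);hsv=cv2.cvtColor(c['pixels'],cv2.COLOR_RGB2HSV)
    m=(hsv[...,1]>120)&(hsv[...,0]<30)&(hsv[...,2]>90)&(abs(P[...,0]-.415)<.04)&(abs(P[...,1]-.034)<.045)&(P[...,2]>.026)
    v,u=np.nonzero(m); (cu,cv),_,_=cv2.minAreaRect(np.stack([u,v],1).astype(np.float32))
    print(n,'block',m.sum(),ray(c,cu,cv,.032).round(4))
    q=P[(abs(P[...,0]-.583)<.2)&(abs(P[...,1])<.2)&(abs(P[...,2]-.0365)<.003)]
    print('table',q[:,:2].min(0),q[:,:2].max(0),cv2.minEnclosingCircle(q[:,:2].astype(np.float32)))
    q=P[(np.hypot(P[...,0]-.4528,P[...,1]+.329)<.02)&(P[...,2]>.066)];print('knob',len(q),q.mean(0).round(4),q.min(0).round(4),q.max(0).round(4))
    q=P[(np.hypot(P[...,0]-.4528,P[...,1]+.329)<.04)&(P[...,2]>.04)];print('cap',len(q),cv2.minEnclosingCircle(q[:,:2].astype(np.float32)))
E
```

```text
delta [-54.27 -46.56  -0.87] spin 0.814 | ydir 68.6 pos [0.2457 0.6283 0.2307] tilt [-0.    -0.001 -1.   ] q [-1.31  0.48  0.02  1.56 -0.01  1.11 -0.08] F [-0.9  0.2  0.1] t 0.2
top block 180 [0.4277 0.0244 0.032 ]
table [ 0.38592641 -0.17186584] [0.78198377 0.1974072 ] ((0.5831531882286072, -0.00461859256029129), 0.25866973400115967)
knob 29 [ 0.453  -0.33    0.0761] [ 0.4442 -0.3384  0.0675] [ 0.4641 -0.3217  0.0815]
cap 202 ((0.4530442953109741, -0.329696923494339), 0.02837187983095646)
scene block 100 [0.4341 0.0367 0.032 ]
table [ 0.3841068 -0.1762327] [0.78297576 0.19921681] ((0.5835412740707397, -0.006106741726398468), 0.2622391879558563)
knob 33 [ 0.4506 -0.3298  0.0747] [ 0.4428 -0.3393  0.0692] [ 0.4595 -0.3201  0.0784]
cap 214 ((0.44978421926498413, -0.32982009649276733), 0.028895210474729538)
```

```bash
python3 -m jog '[[-54.3,-46.6,-0.9,0.81],[-54.3,-46.6,-0.9,0.81],[-54.3,-46.6,-0.9,0.81],[-54.3,-46.6,-0.9,0.81],[-54.3,-46.6,-0.9,0.81],[-54.3,-46.6,-0.9,0.81],[-54.3,-46.6,-0.9,0.81],[-54.3,-46.6,-0.9,0.81],[-54.3,-46.6,-0.9,0.81],[-54.3,-46.6,-0.9,0.81],[-54.3,-46.6,-0.9,0.81],[-54.3,-46.6,-0.9,0.81],[-54.3,-46.6,-0.9,0.81],[-54.3,-46.6,-0.9,0.81],[-54.3,-46.6,-0.9,0.81],[-54.3,-46.6,-0.9,0.81],[-54.3,-46.6,-0.9,0.81],[-54.3,-46.6,-0.9,0.81],[-54.3,-46.6,-0.9,0.81],[-54.3,-46.6,-0.9,0.81]]' -1
python3 -m jog '[[0,0,0,0],[0,0,0,0],[0,0,0,0]]'
python3 -c "
from h import *
plan(.5815,-.003,.157,22)"
```

```text
t: 1.97
eef_pos: [0.5816, -0.0029, 0.24]
tool_rot: [-0.0, 0.558, 0.83, -0.0]
contact_force: [-0.7, -0.2, 0.1]
gripper_width: 0.997
grasp_force: 0.0
t: 2.22
eef_pos: [0.5814, -0.0012, 0.2403]
tool_rot: [-0.0, 0.556, 0.831, 0.0]
contact_force: [-0.2, 0.5, 0.0]
gripper_width: 0.997
grasp_force: 0.0
delta [-0.17 -0.06  8.33] spin 0.007 | ydir 22.4 pos [ 0.5814 -0.0012  0.2403] tilt [-0.     0.001 -1.   ] q [-0.49  0.34  0.48  1.8  -0.18  1.05  0.46] F [-0.2  0.5  0. ] t 2.2167
```

```bash
python3 -m jog '[[-0.1,0,3,0],[-0.1,0,6,0],[-0.1,0,8.3,0],[-0.1,0,8.3,0],[-0.1,0,8.3,0]]'
python3 -m jog '[[0,0,0,0],[0,0,0,0],[0,0,0,0],[0,0,0,0],[0,0,0,0],[0,0,0,0],[0,0,0,0],[0,0,0,0],[0,0,0,0],[0,0,0,0]]' 1 30
python3 -c "
from h import *
plan(.5815,-.003,.157,77.4)"
```

```text
t: 2.63
eef_pos: [0.5813, -0.0033, 0.1568]
tool_rot: [-0.001, 0.557, 0.83, -0.001]
contact_force: [-0.1, 0.7, 1.0]
gripper_width: 1.0
grasp_force: 0.0
t: 3.47
eef_pos: [0.5851, -0.0029, 0.1584]
tool_rot: [0.002, 0.557, 0.83, 0.002]
contact_force: [8.4, 3.2, -2.2]
gripper_width: 0.136
grasp_force: 34.8
delta [ 0.13 -0.34  0.13] spin -0.962 | ydir 22.3 pos [ 0.5851 -0.0029  0.1584] tilt [ 0.006  0.001 -1.   ] q [-0.45  0.43  0.45  1.87 -0.24  0.88  0.51] F [ 8.4  3.2 -2.2] t 3.4667
```

```bash
python3 -m jog '[[0,0.35,0,0],[0,0.35,0,0],[0,0.35,0,-0.1],[0,0.35,0,-0.2],[0,0.35,0,-0.3],[0,0.35,0,-0.4],[0,0.35,0,-0.5],[0,0.35,0,-0.6],[0,0.35,0,-0.7],[0,0.35,0,-0.8],[0,0.35,0,-0.88],[0,0.35,0,-0.94],[0,0.35,0,-0.97],[0,0.35,0,-0.97],[0,0.35,0,-0.97],[0,0.35,0,-0.97]]'
python3 - <<'E'
from h import *
plan(.5815,-.003,.157,77.4)
for n in('top','scene'):
    c=grab(n);P=pts(c);z=P[...,2]
    for nm,(x,y) in dict(t=(.484,.02),cl1=(.605,.09),cl2=(.56,-.1)).items():
        r=np.hypot(P[...,0]-x,P[...,1]-y)<.05
        for lo,hi in((.104,.118),(.15,.17)):
            q=P[r&(z>lo)&(z<hi)]
            if len(q)>8: print(n,nm,lo,len(q),cv2.minEnclosingCircle(q[:,:2].astype(np.float32)),q.mean(0).round(4))
    q=P[(np.hypot(P[...,0]-.416,P[...,1]-.034)<.045)&(z>.028)&(z<.034)&(P[...,0]<.438)];print('block',cv2.minAreaRect(q[:,:2].astype(np.float32)))
    save(c,n+'1.png')
t=cv2.imread('pics/top1.png')[125:240,175:350];s=cv2.imread('pics/scene1.png')[130:245,190:340]
cv2.imwrite('pics/b.png',np.vstack([cv2.resize(t,(450,296),interpolation=2),cv2.resize(s,(450,300),interpolation=2)]))
E
```

```text
t: 4.8
eef_pos: [0.587, -0.0006, 0.1583]
tool_rot: [0.002, 0.106, 0.994, 0.001]
contact_force: [2.5, 5.3, 2.6]
gripper_width: 0.131
grasp_force: 35.5
delta [ 0.49 -0.35  0.13] spin 0.008 | ydir 77.9 pos [ 0.587  -0.0006  0.1583] tilt [ 0.003  0.002 -1.   ] q [-0.27  0.42  0.22  1.86 -0.12  0.88  1.36] F [2.5 5.3 2.6] t 4.8
top cl1 0.15 14 ((0.6054664850234985, 0.09781379997730255), 0.007428910583257675) [0.6054 0.0988 0.1606]
top cl2 0.104 10 ((0.5629696846008301, -0.10023733228445053), 0.029362035915255547) [ 0.5454 -0.0994  0.112 ]
top cl2 0.15 31 ((0.561703085899353, -0.1001250147819519), 0.009431838057935238) [ 0.5615 -0.1002  0.1609]
block ((0.0, 0.0), (0.0, 0.0), 0.0)
scene t 0.104 69 ((0.4803325831890106, 0.021298494189977646), 0.03246098756790161) [0.4841 0.0201 0.1093]
scene cl1 0.104 20 ((0.5811029672622681, 0.08654654026031494), 0.014217915013432503) [0.58   0.0854 0.1114]
scene cl1 0.15 21 ((0.6014634370803833, 0.09576436877250671), 0.010809074155986309) [0.6023 0.0935 0.1583]
scene cl2 0.104 53 ((0.5584919452667236, -0.10348305106163025), 0.028023874387145042) [ 0.5528 -0.1164  0.1112]
scene cl2 0.15 30 ((0.5592284202575684, -0.09806957840919495), 0.011082752607762814) [ 0.5591 -0.1008  0.1584]
block ((0.42118409276008606, 0.0329863466322422), (0.05818311870098114, 0.04128984361886978), 81.36804962158203)
```

View pics/b.png

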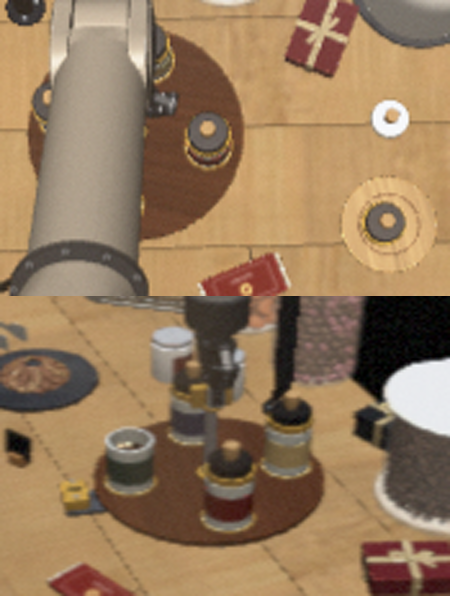

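```bash
python3 -m jog '[[0,0,0,0],[0,0,0,0],[0,0,0,0],[0,0,0,0],[0,0,0,0],[0,0,0,0],[0,0,-4,0],[0,0,-8,0],[0,0,-8,0],[0,0,-8,0],[0,0,-8,0]]' -1
python3 -c "
from h import *
plan(.452,-.33,.15,77.4)"
```

```text
t: 5.82
eef_pos: [0.5852, -0.0027, 0.2371]
tool_rot: [-0.0, 0.106, 0.994, 0.0]
contact_force: [0.2, 0.2, -0.4]
gripper_width: 1.0
grasp_force: 0.0
delta [  6.1 -34.8   8.7] spin 0.007 | ydir 77.8 pos [ 0.5852 -0.0027  0.2371] tilt [-0.  0. -1.] q [-0.29  0.33  0.24  1.78 -0.09  1.04  1.34] F [ 0.2  0.2 -0.4] t 5.8167
```

```bash
python3 -m jog '[[6.1,-34.8,0,0],[6.1,-34.8,0,0],[6.1,-34.8,0,0],[6.1,-34.8,0,0],[6.1,-34.8,0,0],[6.1,-34.8,0,0],[6.1,-34.8,0,0],[6.1,-34.8,0,0],[6.1,-34.8,0,0],[6.1,-34.8,0,0],[6.1,-34.8,4,0],[6.1,-34.8,8,0],[6.1,-34.8,8.7,0],[6.1,-34.8,8.7,0],[6.1,-34.8,8.7,0],[6.1,-34.8,8.7,0]]'
python3 - <<'E'
from h import *
plan(.452,-.33,.022,77.4)
for n in('top','scene'):
    c=grab(n);P=pts(c);z=P[...,2]
    for nm,(x,y) in dict(t=(.484,.02),cl1=(.605,.095),cl2=(.56,-.1),cl3=(.68,-.025),lid=(.452,-.33)).items():
        r=np.hypot(P[...,0]-x,P[...,1]-y)<.04
        for lo,hi in((.105,.118),(.15,.17),(.067,.085),(.042,.067)):
            if (lo<.1) != (nm=='lid'): continue
            q=P[r&(z>lo)&(z<hi)]
            if len(q)>8: print(n,nm,lo,len(q),np.round(cv2.minEnclosingCircle(q[:,:2].astype(np.float32))[0],4),q.mean(0).round(4))
    q=P[(np.hypot(P[...,0]-.416,P[...,1]-.034)<.045)&(z>.028)&(z<.034)&(P[...,0]<.438)];print('block',cv2.minAreaRect(q[:,:2].astype(np.float32))[:2],q.mean(0))
    save(c,n+'2.png')
t=cv2.imread('pics/top2.png')[125:240,175:350];s=cv2.imread('pics/scene2.png')[150:300,200:340]
cv2.imwrite('pics/d.png',np.vstack([cv2.resize(t,(450,296),interpolation=2),cv2.resize(s,(300,300),interpolation=2,dst=None) if 0 else cv2.resize(s,(450,304),interpolation=2)]))
E
```

```text
t: 7.15
eef_pos: [0.4535, -0.3305, 0.152]
tool_rot: [0.001, 0.106, 0.994, -0.0]
contact_force: [-0.6, 0.4, -0.1]
gripper_width: 1.002
grasp_force: 0.0
delta [ 0.18  0.02 13.  ] spin 0.007 | ydir 77.8 pos [ 0.4535 -0.3305  0.152 ] tilt [ 0.002 -0.001 -1.   ] q [ 0.23  0.4   0.37  1.93 -0.19  0.85  2.05] F [-0.6  0.4 -0.1] t 7.15
top t 0.105 67 [0.4868 0.0208] [0.4877 0.0202 0.1111]
top cl1 0.105 14 [0.5984 0.0925] [0.5889 0.0831 0.1102]
top cl1 0.15 34 [0.6063 0.0942] [0.6054 0.0939 0.1614]
top cl2 0.105 10 [ 0.5441 -0.0978] [ 0.5382 -0.0973  0.1114]
top cl2 0.15 32 [ 0.5608 -0.0991] [ 0.5604 -0.0997  0.1607]
top cl3 0.105 18 [ 0.6741 -0.027 ] [ 0.6599 -0.0298  0.1129]
top cl3 0.15 35 [ 0.6809 -0.0254] [ 0.6803 -0.0253  0.161 ]
block ((0.4183090329170227, 0.03510758653283119), (0.04493420571088791, 0.031510867178440094)) [0.41671933 0.03452141 0.03161281]
scene t 0.105 60 [0.486  0.0242] [0.4836 0.0203 0.1095]
scene cl1 0.105 17 [0.5789 0.0864] [0.5811 0.0846 0.1117]
scene cl3 0.105 20 [ 0.6815 -0.0465] [ 0.6783 -0.0491  0.1114]
scene cl3 0.15 12 [ 0.6797 -0.0277] [ 0.6806 -0.0286  0.1579]
scene lid 0.067 34 [ 0.4511 -0.3281] [ 0.4507 -0.3295  0.074 ]
scene lid 0.042 177 [ 0.4493 -0.331 ] [ 0.448  -0.335   0.0526]
block ((0.4236986041069031, 0.033596981316804886), (0.049910206347703934, 0.04718466103076935)) [0.41670948 0.03618865 0.03127978]
```

View pics/d.png

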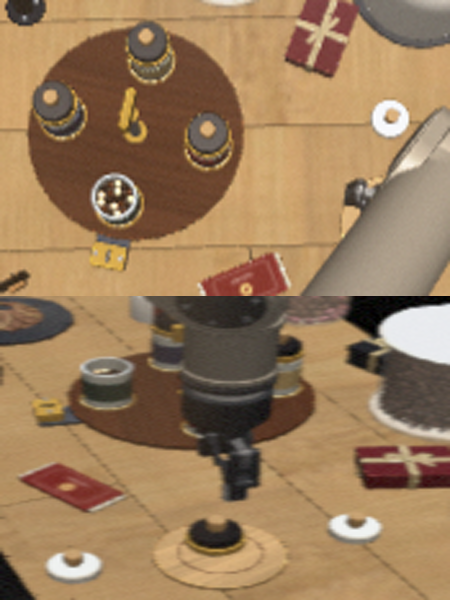

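```bash
python3 -m jog '[[0.1,0,3,0],[0.1,0,6,0],[0.1,0,9,0],[0.1,0,11,0],[0.1,0,12,0],[0.1,0,13,0],[0.1,0,13,0],[0.1,0,13,0],[0.1,0,13,0]]'
python3 - <<'E'
from h import *
plan(.452,-.33,.02,77.4)
c=grab('scene');cv2.imwrite('pics/e.png',cv2.resize(c['pixels'][200:310,210:340,::-1],None,fx=5,fy=5,interpolation=2))
E
```

```text
t: 8.0
eef_pos: [0.4523, -0.3304, 0.0216]
tool_rot: [0.001, 0.106, 0.994, -0.0]
contact_force: [1.3, -0.0, -0.6]
gripper_width: 1.001
grasp_force: 0.0
delta [0.04 0.04 0.16] spin 0.007 | ydir 77.8 pos [ 0.4523 -0.3304  0.0216] tilt [ 0.002 -0.001 -1.   ] q [ 0.3   0.59  0.28  2.   -0.29  0.59  2.14] F [ 1.3 -0.  -0.6] t 8.0
```

View pics/e.png

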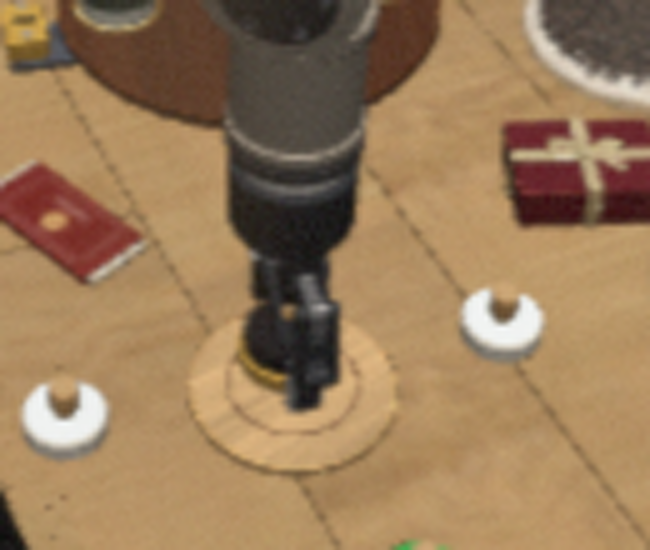

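The fingers straddle the lids, with the near finger at crop (310,370) and the rim at (265,370). I'll close now.

```bash
python3 -m jog '[[0,0,0,0],[0,0,0,0],[0,0,0,0],[0,0,0,0],[0,0,0,0],[0,0,0,0],[0,0,0,0],[0,0,0,0],[0,0,0,0],[0,0,0,0]]' 1 40
python3 - <<'E'
from h import *
p,M,o=tool();print(p,o['torque'])
c=grab('scene');P=pts(c)
# near finger: dark points on -y side of the grip
q=P[(abs(P[...,0]-.445)<.03)&(P[...,1]<-.352)&(P[...,1]>-.40)&(P[...,2]>.014)&(P[...,2]<.12)]
print(len(q),np.percentile(q[:,2],[0,2,5,10,50]).round(4),q.mean(0))
cv2.imwrite('pics/f.png',cv2.resize(c['pixels'][240:300,235:310,::-1],None,fx=8,fy=8,interpolation=2))
E
```

```text
t: 8.88
eef_pos: [0.4518, -0.3298, 0.0213]
tool_rot: [0.0, 0.106, 0.994, 0.0]
contact_force: [-2.0, 1.9, 7.2]
gripper_width: 0.659
grasp_force: 41.1
[ 0.45176146 -0.32981315  0.0212732 ] [ 0.35057768  0.30539893 -0.01534261]
189 [0.014  0.0142 0.0143 0.0151 0.0827] [ 0.43930909 -0.37413389  0.07443664]
```

View pics/f.png

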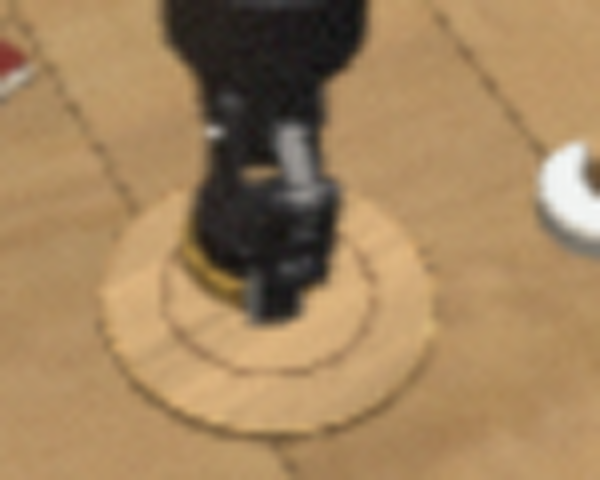

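The lids are gripped (57 mm opening, 41 N). Next I lift 18 cm and check.

```bash
python3 -m jog '[[0,0,-1,0],[0,0,-3,0],[0,0,-6,0],[0,0,-9,0],[0,0,-12,0],[0,0,-15,0],[0,0,-18,0],[0,0,-18,0],[0,0,-18,0],[0,0,-18,0]]'
python3 - <<'E'
from h import *
plan(.4865,.02,.20,76.9)
for n in('scene','top'):
    c=grab(n);save(c,n+'3.png')
E
```

```text
t: 9.77
eef_pos: [0.4507, -0.3292, 0.1999]
tool_rot: [-0.0, 0.106, 0.994, 0.0]
contact_force: [-0.2, -0.2, -2.0]
gripper_width: 0.661
grasp_force: 43.7
delta [3.880e+00 3.489e+01 1.000e-02] spin 0.016 | ydir 77.8 pos [ 0.4507 -0.3292  0.1999] tilt [-0.001  0.001 -1.   ] q [ 0.2   0.33  0.4   1.89 -0.16  0.95  2.03] F [-0.2 -0.2 -2. ] t 9.7667
```

```bash
python3 -m jog '[[3.8,34.9,0,0],[3.8,34.9,0,0],[3.8,34.9,0,0],[3.8,34.9,0,0],[3.8,34.9,0,0],[3.8,34.9,0,0],[3.8,34.9,0,0],[3.8,34.9,0,0],[3.8,34.9,0,0],[3.8,34.9,0,0],[3.8,34.9,0,0],[3.8,34.9,3,0],[3.8,34.9,5.5,0],[3.8,34.9,5.5,0],[3.8,34.9,5.5,0],[3.8,34.9,5.5,0],[3.8,34.9,5.5,0]]'
python3 - <<'E'
from h import *
plan(.486,.0195,.107,76.9)
c=grab('scene');save(c,'scene4.png');P=pts(c);z=P[...,2]
hsv=cv2.cvtColor(c['pixels'],cv2.COLOR_RGB2HSV)
r=np.hypot(P[...,0]-.486,P[...,1]-.02)<.05
for lo in np.arange(.06,.24,.008):
    q=P[r&(z>lo)&(z<lo+.008)]
    if len(q): print(lo.round(3),len(q),q.mean(0).round(4),q[:,:2].min(0).round(3),q[:,:2].max(0).round(3))
cv2.imwrite('pics/g.png',cv2.resize(c['pixels'][130:230,190:290,::-1],None,fx=6,fy=6,interpolation=2))
E
```

```text
t: 11.28
eef_pos: [0.4889, 0.0188, 0.1466]
tool_rot: [0.001, 0.107, 0.994, 0.0]
contact_force: [-0.1, -0.6, -1.6]
gripper_width: 0.659
grasp_force: 43.9
delta [0.3  0.   3.96] spin 0.015 | ydir 77.7 pos [0.4889 0.0188 0.1466] tilt [ 0.002  0.    -1.   ] q [-0.34  0.28  0.21  2.09 -0.08  0.78  1.27] F [-0.1 -0.6 -1.6] t 11.2833
0.06 33 [0.4757 0.0036 0.0642] [ 0.456 -0.008] [0.507 0.029]
0.068 28 [0.4781 0.0029 0.0724] [ 0.455 -0.008] [0.507 0.027]
0.076 27 [0.4776 0.0025 0.0802] [ 0.456 -0.006] [0.507 0.027]
0.084 55 [0.4836 0.0243 0.0886] [ 0.454 -0.008] [0.508 0.052]
0.092 58 [0.4835 0.0187 0.0958] [ 0.457 -0.008] [0.51  0.053]
0.1 47 [0.4851 0.0201 0.104 ] [ 0.457 -0.007] [0.51  0.053]
0.108 39 [0.4806 0.0181 0.1111] [ 0.456 -0.008] [0.513 0.049]
0.132 1 [0.4749 0.0098 0.1381] [0.475 0.01 ] [0.475 0.01 ]
0.14 4 [0.476  0.0074 0.1459] [ 0.465 -0.001] [0.501 0.013]
0.148 15 [ 0.4787 -0.0063  0.1533] [ 0.461 -0.018] [0.509 0.02 ]
0.156 35 [4.792e-01 3.000e-04 1.603e-01] [ 0.46  -0.023] [0.516 0.035]
0.164 33 [ 0.4798 -0.004   0.1679] [ 0.461 -0.024] [0.509 0.029]
0.172 34 [0.4772 0.007  0.1768] [ 0.462 -0.024] [0.512 0.051]
0.18 25 [0.477  0.0056 0.182 ] [ 0.463 -0.025] [0.507 0.049]
0.188 2 [0.4768 0.0254 0.1939] [ 0.471 -0.003] [0.482 0.053]
0.196 5 [0.4757 0.0141 0.1999] [ 0.466 -0.018] [0.484 0.056]
0.204 6 [ 0.4746 -0.019   0.207 ] [ 0.467 -0.027] [ 0.483 -0.006]
0.212 9 [0.4713 0.0117 0.2165] [ 0.465 -0.01 ] [0.479 0.046]
0.22 6 [0.4684 0.0038 0.2232] [ 0.464 -0.01 ] [0.476 0.045]
0.228 12 [4.744e-01 1.000e-04 2.328e-01] [ 0.466 -0.009] [0.498 0.038]
0.236 13 [0.4804 0.0022 0.2398] [ 0.464 -0.011] [0.501 0.034]
```

View pics/g.png

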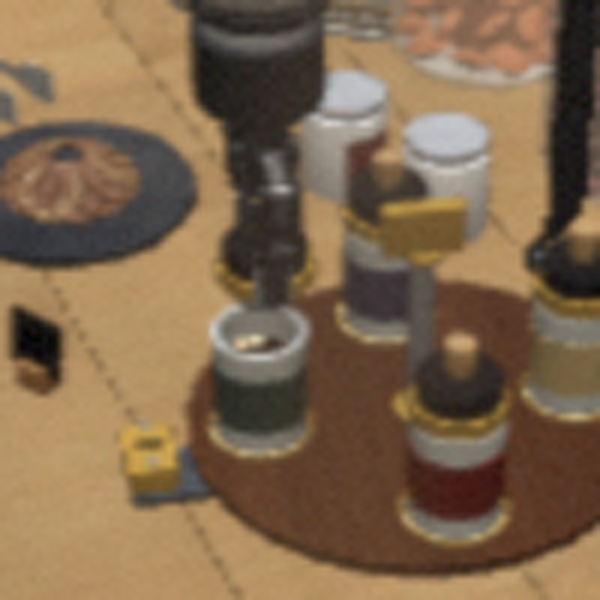

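```bash
cat > m.py <<'E'
from h import *
from scipy.optimize import least_squares
def fit(q,x0):
    f=lambda c:np.hypot(q[:,0]-c[0],q[:,1]-c[1])-.029
    r=least_squares(f,x0,loss='soft_l1',f_scale=.0015);return r.x.round(4),np.abs(f(r.x)).mean().round(4),len(q)
def run(lz):
    p,M,o=tool();print('tcp',p.round(4),'t',o['t'])
    for k in range(3):
        c=grab('scene');P=pts(c);z=P[...,2];hsv=cv2.cvtColor(c['pixels'],cv2.COLOR_RGB2HSV)
        r=np.hypot(P[...,0]-.486,P[...,1]-.02)<.05
        b=r&(z>lz-.005)&(z<lz+.018)&(hsv[...,1]>100)&(hsv[...,2]>70)&(hsv[...,0]>10)&(hsv[...,0]<32)
        v,u=np.nonzero(b)
        w=r&(z>.055)&(z<.1)&(P[...,1]<.03)&(np.hypot(P[...,0]-.486,P[...,1]-.02)>.025)
        print('lid',fit(P[b],[.486,.02]),'uv',u.min(),u.max(),v.max(),'tin',fit(P[w],[.486,.02]))
        t=r&(abs(z-.108)<.008); v,u=np.nonzero(t);print('  tin rim u',u.min(),u.max())
if __name__=='__main__':
    import sys;run(float(sys.argv[1]))
E
python3 m.py .151
```

```text
tcp [0.4889 0.019  0.1466] t 11.3333
lid (array([0.4891, 0.0201]), np.float64(0.0018), 40) uv 226 241 179 tin (array([0.4853, 0.0227]), np.float64(0.0013), 117)
  tin rim u 225 240
lid (array([0.4895, 0.0197]), np.float64(0.0015), 39) uv 226 241 179 tin (array([0.4854, 0.0228]), np.float64(0.0011), 109)
  tin rim u 225 240
lid (array([0.4894, 0.0207]), np.float64(0.0019), 42) uv 225 241 179 tin (array([0.4853, 0.0225]), np.float64(0.0014), 101)
  tin rim u 225 240
```

```bash
python3 -m jog '[[0.4,0.1,0,0],[0.4,0.1,1,0],[0.4,0.1,1.6,0],[0.4,0.1,1.6,0],[0.4,0.1,1.6,0],[0.4,0.1,1.6,0]]'; python3 m.py .137
```

```text
t: 11.98
eef_pos: [0.4842, 0.0212, 0.1291]
tool_rot: [-0.0, 0.106, 0.994, -0.0]
contact_force: [0.0, -0.3, -1.9]
gripper_width: 0.656
grasp_force: 44.0
tcp [0.4842 0.0212 0.1291] t 11.9833
lid (array([0.4842, 0.0225]), np.float64(0.0016), 45) uv 224 240 183 tin (array([0.4856, 0.0227]), np.float64(0.0011), 115)
  tin rim u 225 240
lid (array([0.4843, 0.0229]), np.float64(0.0014), 45) uv 224 240 183 tin (array([0.4853, 0.0229]), np.float64(0.0012), 111)
  tin rim u 225 240
lid (array([0.4848, 0.0238]), np.float64(0.0017), 46) uv 224 240 183 tin (array([0.4849, 0.0229]), np.float64(0.001), 111)
  tin rim u 225 240
```

```bash
python3 -m jog '[[-0.05,0,0.4,0],[-0.05,0,0.8,0],[-0.05,0,1.2,0],[-0.05,0,1.5,0],[-0.05,0,1.8,0],[-0.05,0,1.8,0],[-0.05,0,1.8,0]]'; python3 m.py .117
```

```text
t: 12.72
eef_pos: [0.4847, 0.0214, 0.1111]
tool_rot: [-0.0, 0.106, 0.994, 0.0]
contact_force: [0.9, 0.5, -2.6]
gripper_width: 0.663
grasp_force: 44.0
tcp [0.4847 0.0214 0.1111] t 12.7167
lid (array([0.486 , 0.0238]), np.float64(0.0015), 34) uv 225 240 187 tin (array([0.4854, 0.0228]), np.float64(0.0012), 107)
  tin rim u 225 240
lid (array([0.4851, 0.0235]), np.float64(0.0019), 34) uv 225 240 187 tin (array([0.4853, 0.0229]), np.float64(0.0012), 108)
  tin rim u 225 240
lid (array([0.4851, 0.0234]), np.float64(0.0017), 36) uv 225 240 187 tin (array([0.4854, 0.0229]), np.float64(0.0011), 120)
  tin rim u 225 240
```

No contact yet and the plug is inside the mouth. I'll go down the rest of the way gently.

```bash
python3 -m jog '[[0,0,0.15,0],[0,0,0.3,0],[0,0,0.4,0],[0,0,0.5,0],[0,0,0.5,0],[0,0,0.5,0]]'
```

```text
t: 13.37
eef_pos: [0.4851, 0.0213, 0.1067]
tool_rot: [0.0, 0.106, 0.994, 0.0]
contact_force: [-0.6, 0.9, 4.9]
gripper_width: 0.659
grasp_force: 47.9
```

```bash
python3 -m jog '[[0,0,0.1,0],[0,0,0.2,0],[0,0,0.2,0],[0,0,0.2,0]]'
```

```text
t: 13.7
eef_pos: [0.4853, 0.0214, 0.1062]
tool_rot: [0.0, 0.106, 0.994, 0.001]
contact_force: [-6.5, 1.3, 24.1]
gripper_width: 0.664
grasp_force: 55.5
```

```bash
python3 -m jog '[[0,0,-0.1,0],[0,0,-0.1,0],[0,0,-0.1,0],[0,0,-0.1,0],[0,0,-0.1,0],[0,0,-0.1,0],[0,0,-0.1,0],[0,0,-0.1,0]]' -1
python3 -m jog '[[0,0,-2,0],[0,0,-5,0],[0,0,-8,0],[0,0,-8,0],[0,0,-8,0],[0,0,-8,0]]'
python3 - <<'E'
from h import *
plan(.4853,.021,.1515,77)
c=grab('scene');save(c,'scene5.png');P=pts(c);z=P[...,2]
r=np.hypot(P[...,0]-.486,P[...,1]-.021)<.04
q=P[r&(z>.162)&(z<.19)];print('knob',len(q),q.mean(0).round(4),np.percentile(z[r&(z<.19)],[95,99,100]).round(4))
q=P[r&(z>.139)&(z<.15)];A=np.c_[q[:,:2],np.ones(len(q))];print('cap top',len(q),q.mean(0).round(4),np.linalg.lstsq(A,q[:,2],rcond=None)[0].round(3))
cv2.imwrite('pics/k.png',cv2.resize(c['pixels'][130:230,190:290,::-1],None,fx=6,fy=6,interpolation=2))
E
```

```text
t: 14.37
eef_pos: [0.4846, 0.0211, 0.1052]
tool_rot: [-0.0, 0.106, 0.994, -0.0]
contact_force: [0.1, 0.6, -0.2]
gripper_width: 1.001
grasp_force: 0.0
t: 14.87
eef_pos: [0.4843, 0.0211, 0.1849]
tool_rot: [-0.0, 0.106, 0.994, 0.0]
contact_force: [-0.2, 0.5, 0.0]
gripper_width: 1.003
grasp_force: 0.0
delta [-0.1   0.01  3.34] spin 0.014 | ydir 77.8 pos [0.4843 0.0211 0.1849] tilt [-0.  0. -1.] q [-0.36  0.22  0.22  2.06 -0.06  0.87  1.25] F [-0.2  0.5  0. ] t 14.8667
knob 4 [0.4825 0.0201 0.1628] [0.1448 0.1615 0.1635]
cap top 41 [0.48   0.0158 0.1412] [-0.001 -0.025  0.142]
```

View pics/k.png

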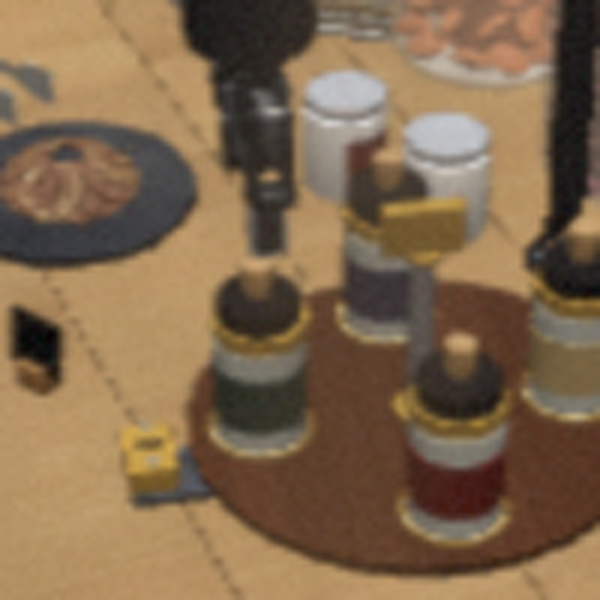

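The lids sit level in the tin: the crop shows the rim at (262,340) flush on the tin, and the knob top is about 0.162 m high. Next, the knob.

```bash
python3 -m jog '[[0,0,1.5,0],[0,0,3,0],[0,0,4.2,0],[0,0,4.2,0],[0,0,4.2,0]]'
python3 -m jog '[[0,0,0,0],[0,0,0,0],[0,0,0,0],[0,0,0,0],[0,0,0,0],[0,0,0,0],[0,0,0,0],[0,0,0,0],[0,0,0,0],[0,0,0,0]]' 1 25
```

```text
t: 15.33
eef_pos: [0.4835, 0.0208, 0.142]
tool_rot: [-0.002, 0.106, 0.994, -0.001]
contact_force: [0.2, -0.6, 0.1]
gripper_width: 0.999
grasp_force: 0.0
t: 16.17
eef_pos: [0.4849, 0.0211, 0.1437]
tool_rot: [0.0, 0.106, 0.994, 0.0]
contact_force: [-1.5, -0.4, 5.5]
gripper_width: 0.222
grasp_force: 24.5
```

```bash
python3 -m jog '[[0,0,-0.2,0],[0,0,-0.5,0],[0,0,-0.9,0],[0,0,-1.4,0],[0,0,-2,0],[0,0,-3,0],[0,0,-4,0],[0,0,-5,0],[0,0,-6,0],[0,0,-7,0],[0,0,-8,0],[0,0,-9,0],[0,0,-10,0],[0,0,-10,0],[0,0,-10,0],[0,0,-10,0],[0,0,-10,0]]'
python3 - <<'E'
from h import *
print(bot.get_obs()['eef_pos'],bot.get_obs()['grasp_force'])
c=grab('scene');t=grab('top')
for n,k in(('scene',c),('top',t)):
    P=pts(k);z=P[...,2]
    for nm,(x,y) in dict(cl1=(.605,.095),cl2=(.56,-.1),cl3=(.68,-.025)).items():
        q=P[(np.hypot(P[...,0]-x,P[...,1]-y)<.03)&(z>.15)&(z<.17)];print(n,nm,len(q),q.mean(0).round(4) if len(q) else '')
P=pts(c);z=P[...,2];r=np.hypot(P[...,0]-.486,P[...,1]-.021)<.04
q=P[r&(z>.126)&(z<.16)];print('disc top',len(q),np.percentile(q[:,2],[10,50,90]),q.mean(0))
cv2.imwrite('pics/l.png',cv2.resize(c['pixels'][110:230,190:290,::-1],None,fx=5,fy=5,interpolation=2))
E
```

```text
t: 17.58
eef_pos: [0.4842, 0.0211, 0.2426]
tool_rot: [-0.001, 0.106, 0.994, -0.0]
contact_force: [0.4, -0.3, -2.1]
gripper_width: 0.22
grasp_force: 24.5
[0.4842006  0.02105519 0.24263769] 24.45011705160141
scene cl1 23 [0.6029 0.0936 0.1579]
scene cl2 26 [ 0.5581 -0.1004  0.1582]
scene cl3 25 [ 0.6781 -0.0241  0.1575]
top cl1 0 
top cl2 31 [ 0.5608 -0.0998  0.1606]
top cl3 34 [ 0.6804 -0.0253  0.1607]
disc top 72 [0.1284012  0.13086079 0.13266348] [0.48429315 0.01909075 0.13066915]
```

View pics/l.png

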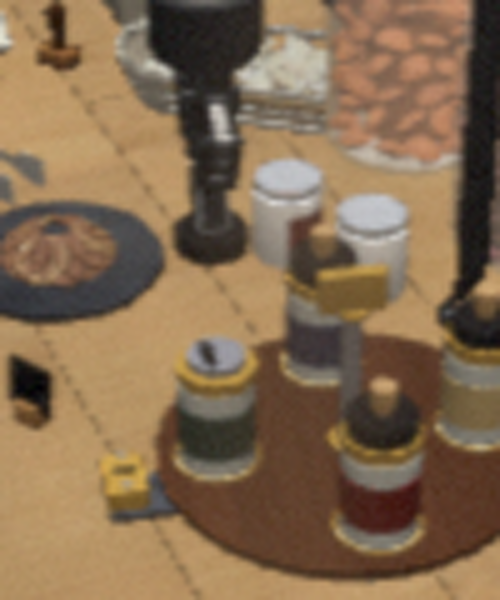

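The picture shows the cap held up at (210,235) and the pouring lid, with its slot, seated level at (217,360). The disc top measures 0.131 m (0.131 expected), the closed tins haven't moved, and the carousel is in its stop. Handing in.

```bash
python3 -c "
from station import bot
print(bot.hand_in())"
```

```text
the job is handed in; nothing more can be done
None
```

The job is handed in: the open tin is in the serving stop, the pouring lid is seated level, and the cap is held by its knob about 10 cm above where it sat; the simulator gave no verdict.

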